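# Kitting parts for the soldering stations

## Task

Make up the next three kits from the stock on the bench: the silver heatsink and the green terminal block go into the blue tray, the blue capacitor and the orange relay into the yellow tray, one part to a compartment in either order, each set down (not dropped) right way up on the tray floor. The transformer goes to the feed slide: let go of it on the lane's upper half, so that it slides down by itself and rests against the red stop. Leave the black capacitor where it stands.

Things in the scene. Friction and masses are not known exactly. Their poses are not given: they have to be found in the camera images.
- heatsink: bare silver aluminium heatsink with six upright fins along its length, 50 (x) x 36 (y) x 32 (z) mm, about 90 g; grip it across y. Origin: centre of the underside, z up. Loose, standing on the bench in the stock at the start.
- green_terminal: green screw terminal block with four steel screws on top, 56 (x) x 26 (y) x 32 (z) mm, about 40 g; grip it across y. Origin: centre of the underside, z up. Loose, standing on the bench in the stock at the start. (The smaller red terminal block nearby is not part of the job.)
- blue_capacitor: can capacitor all blue, a round cylinder 36 mm in diameter and 48 mm high (51 with its two brass terminals), about 70 g, upright. Origin: centre of the underside, z up. Loose, standing on the bench in the stock at the start.
- relay: orange box-shaped relay with black foot and white patch on top, 44 (x) x 30 (y) x 40 (z) mm, about 50 g; grip it across y. Origin: centre of the underside, z up. Loose, standing on the bench in the stock at the start.
- transformer: small mains transformer: dark steel core frame around a yellow winding with a copper strip on top, 54 (x) x 40 (y) x 42 (z) mm, about 280 g; grip it across y. Origin: centre of the underside, z up. Loose, standing on the bench in the stock at the start.
- black_capacitor: the same can capacitor all in black, 36 mm in diameter, 51 mm high, standing loose among the stock: a spare that stays where it is. Origin: centre of the underside, z up.
- blue_tray: injection-moulded blue kit tray fixed to the bench, 136 (x) x 190 (y) mm outside, rim and divider 14 mm high, walls 4 mm, floor 4 mm thick. A divider along x at y = 0 makes two equal compartments of about 128 (x) x 89 (y) mm, centred at y = +46 mm and y = -46 mm. Origin: centre of the underside, z up.
- yellow_tray: injection-moulded yellow kit tray fixed to the bench, 136 (x) x 190 (y) mm outside, rim and divider 14 mm high, walls 4 mm, floor 4 mm thick. A divider along x at y = 0 makes two equal compartments of about 128 (x) x 89 (y) mm, centred at y = +46 mm and y = -46 mm. Origin: centre of the underside, z up.
- feed_slide: fixed slide: lane 64 mm wide inside, slippery white lining, 10 mm side rails, red stop plate 26 mm high. It runs along x and falls to +x at 22 degrees: lining 124 mm above bench at the upper end (x=-121 mm), 103 at x=-70 (good release spot), 75 at 0, 26 at the stop (x=+121). A part let go level there settles and slides to the stop in about 0.5 s. Origin: on the bench under the lane's middle, z up.
There are look-alikes about, which are no part of the job. Of the things shaped like the green_terminal, the green one is meant. Leave any pink look-alike of the transformer alone.

How it is judged (in metres and radians):
On the way:
1. the transformer is let go on the upper part of the feed slide (touching the lane but not the fingers, its origin no more than 30 mm past the lane's middle) (x of transformer in the frame of feed_slide between -0.13 and 0.03 m and y of transformer in the frame of feed_slide between -0.032 and 0.032 m and contact force between transformer and feed_slide above 0.02 N and contact force between transformer and the fingers below 0.02 N).
At the end, for the whole second after the job is handed in: Each tray holds its two parts, one per compartment (12-82 mm off the middle in y, 52 in x), on the floor, upright within 0.12 rad; the transformer lies on the lane at the stop (x 83-115 mm, y within 20 mm of the slide, tilted 0.28-0.5 rad); all at rest (x of heatsink in the frame of blue_tray between -0.052 and 0.052 m and z of each of heatsink, green_terminal in the frame of blue_tray below 0.01 m and angle between each of heatsink, green_terminal, blue_capacitor, relay's own z axis and vertical below 0.12 rad and x of green_terminal in the frame of blue_tray between -0.052 and 0.052 m and ((y of heatsink in the frame of blue_tray between 0.012 and 0.082 m and y of green_terminal in the frame of blue_tray between -0.082 and -0.012 m) or (y of heatsink in the frame of blue_tray between -0.082 and -0.012 m and y of green_terminal in the frame of blue_tray between 0.012 and 0.082 m)) and x of blue_capacitor in the frame of yellow_tray between -0.052 and 0.052 m and z of each of blue_capacitor, relay in the frame of yellow_tray below 0.01 m and x of relay in the frame of yellow_tray between -0.052 and 0.052 m and ((y of blue_capacitor in the frame of yellow_tray between 0.012 and 0.082 m and y of relay in the frame of yellow_tray between -0.082 and -0.012 m) or (y of blue_capacitor in the frame of yellow_tray between -0.082 and -0.012 m and y of relay in the frame of yellow_tray between 0.012 and 0.082 m)) and x of transformer in the frame of feed_slide between 0.083 and 0.115 m and y of transformer in the frame of feed_slide between -0.02 and 0.02 m and z of transformer in the frame of feed_slide below 0.05 m and angle between transformer's own z axis and vertical between 0.28 and 0.5 rad and linear speed of each of heatsink, green_terminal, blue_capacitor, relay, transformer below 0.02 m/s and angular speed of each of heatsink, green_terminal, blue_capacitor, relay, transformer below 0.2 rad/s); the robot touches nothing.
It fails at once if the black capacitor is shifted by more than 30 mm or tipped over (distance of black_capacitor from where it was at the start of the episode above 0.03 m or angle between black_capacitor's own z axis and vertical above 0.6 rad).
It fails at once if a part for the trays is dropped (in free fall more than 70 mm above the bench) ((height (world z) of heatsink above 0.07 m and contact force between heatsink and anything else below 0.001 N) or (height (world z) of green_terminal above 0.07 m and contact force between green_terminal and anything else below 0.001 N) or (height (world z) of blue_capacitor above 0.07 m and contact force between blue_capacitor and anything else below 0.001 N) or (height (world z) of relay above 0.07 m and contact force between relay and anything else below 0.001 N)).
It fails at once if the transformer is dropped from high above the slide (in free fall more than 180 mm above the bench) (height (world z) of transformer above 0.18 m and contact force between transformer and anything else below 0.001 N).
It also fails if it takes over 120 s, if anything falls off the work surface, if the arm or the gripper's body presses on something with over 40 N, if the wrist force passes 120 N, or if a joint passes its speed limit or range.

## Robot

A 6-joint arm with a two-finger parallel gripper is mounted at the origin on the work surface. World frame = base frame: x ahead of the robot, y to its left, z up, the work surface at z = 0. Lengths are in m, angles in degrees, forces in N, time in s.
With the tool pointing down it reaches from about 0.3 to 0.75 m from the base axis. Payload 8.5 kg.
Tool frame: the origin (TCP) lies on the centre line of the jaws, within the pads' length; the fingertips stand tips_ahead ahead of it and the grasp point (between the pads) lies 3 mm ahead of it (tips_ahead is the distance from the TCP to the fingertips, in m); z points along the fingers, y is the line along which they close (so a half turn about z gives the same grasp; the last joint's range is limited). The gripper opens to 85 mm and grips with 20 to 120 N. Pads are 22 mm wide; open, the fingers measure 114 mm over their backs; the gripper's body (76 mm by 85 mm) begins 54 mm behind the grasp point. The pads swing forward as they close: fully open they stand 13 mm farther back than shut.
Start: joints at [56.19, 21.807, 74.336, -0, 83.858, -12.336], TCP at [0.201, 0.512, 0.253] pointing down, gripper open.
Joint ranges: [-178.18, 178.18], [-50.72, 133.34], [12.68, 142.11], [-81.47, 261.47], [9.98, 163.14], [-165.26, 165.26]. Speed limits (degrees/s): [136.94, 136.94, 180, 180, 180, 180].

## Interface

Orientations are given as a 3x3 rotation matrix whose columns are the frame's x, y, z axes.
In Python, from rig import observe, get_image, close_job, tips_ahead gives the robot as it stands.
- The arm moves only by the tool move_tool, called after "Request:" as name(argument=value, ...) on one line, values as JSON. Schema: {"type":"object","properties":{"rows":{"type":"object","properties":{"x":{"type":"array","items":{"type":"number"},"minItems":1,"maxItems":10},"y":{"type":"array","items":{"type":"number"},"minItems":1,"maxItems":10},"z":{"type":"array","items":{"type":"number"},"minItems":1,"maxItems":10},"yaw":{"type":"array","items":{"type":"number"},"minItems":1,"maxItems":10},"jaw":{"type":"array","items":{"type":"number"},"minItems":1,"maxItems":10}},"additionalProperties":false,"required":["x","y","z","yaw","jaw"]},"force":{"type":"number"},"only":{"type":"string"},"quiet":{"type":"boolean"},"lines":{"type":"string"}},"required":["rows"],"additionalProperties":false}. rows is an object with one list for each field, all of the same length, 1 to 10, a row being the entries at one place: x, y, z (the shift in shares of the most that a row can go, 1 being 50 mm), yaw (a turn about the tool's z in shares of 90 degrees (1.0 is 90 degrees)), jaw (the finger opening in m); each row shifts and turns the commanded pose from where the row before left it, along the tool's axes as they then stand; what a row does not reach is not made up. A row lasts 1/10 s, in which the tool goes at most 0.05 m and 8.59 degrees, less where a joint would pass 70% of its speed; a pose out of reach is approached as far as the arm can. The fingers move at their own pace and stop on an object; force is the grip in N (left out, the last holds). Time passes only in rows, so rows that do not move let the fingers close. The tool returns the time, the measured TCP pose, the force, the opening and the grip force at its end. only (a regular expression) keeps the lines of the reply that match it, lines (a string "A,B") keeps lines A to B, and quiet returns only ok. A shift or turn number past 1, either way, is cut back to 1. Input that does not fit is refused with a message, and nothing moves.
- observe(): the state, without advancing time (a new reading comes with each control period).
- get_image(name): name is "scene" or "top" or "wrist"; returns a dict with "pixels" (384x512x3 uint8, red, green, blue), "depth" (384x512 float32, m along the optical axis (not along the pixel's ray), 0 where there is no reading), "K" (3x3 intrinsics, pixels), "extrinsics" (4x4, takes a point from world to camera coordinates). Camera axes: x right, y down, z forward; pixel columns grow to the right and rows downward; lengths in m; the calibration is good to about 2 mm. The wrist camera is an equidistant fisheye: a pixel r from the principal point sees the ray r / f radians off the axis. A picture is of the moment at which its call begins.
- close_job(): hands the job in; it is judged then, once.
The state is a dict: "time_s": time; "q": joint angles; "qvel": joint speeds; "joint_efforts": joint torques, N m; "position": TCP position; "tool_rot": TCP orientation; "ft_force": force on the tool from outside, world axes, zero at the start; "wrist_torque": the same for the moment, N m; "grip_width": finger opening in m; "gripper_force": force on a finger pad.
Only numpy, scipy, OpenCV 4.12 (cv2) and the standard library are available. Lean on these libraries where they do the work, as an engineer would, in place of code of your own. Each camera call takes 0.05 s, during which the arm holds its last target. There are 200 camera calls.

## Working session

There is one attempt and no reset: what is moved stays moved. The work goes in short steps, Python scripts to look and compute and a tool call to move; the robot and the scene stay as the last step left them, time stands still between calls to the robot, and variables do not carry over. Pictures are saved under pics/ and viewed, at most 14 in all, crops included, and the job is handed in when it is done.

```bash
ls; mkdir -p pics; python3 - <<'E'
from rig import *
import cv2,numpy as np
for n in ["top","scene"]:
    im=get_image(n); cv2.imwrite(f"pics/{n}0.png",cv2.resize(im["pixels"][:,:,::-1],(800,600),interpolation=cv2.INTER_CUBIC)); np.savez(f"pics/{n}0.npz",**im)
    print(n,im["K"].tolist(),im["extrinsics"].round(3).tolist())
o=observe(); print(o["position"],o["tool_rot"],tips_ahead, o["time_s"])
E
```

```text
pics
top [[376.3756020832286, 0.0, 261.9297056036602], [0.0, 376.3756020832286, 196.14768585717508], [0.0, 0.0, 1.0]] [[0.019, -0.999, 0.038, -0.06], [-0.989, -0.024, -0.147, 0.519], [0.148, -0.035, -0.988, 0.839], [0.0, 0.0, 0.0, 1.0]]
scene [[399.1115658578543, 0.0, 257.66171888397116], [0.0, 399.1115658578543, 185.43153452477915], [0.0, 0.0, 1.0]] [[-0.587, 0.809, -0.018, 0.34], [0.436, 0.297, -0.849, -0.164], [-0.682, -0.507, -0.528, 1.329], [0.0, 0.0, 0.0, 1.0]]
[0.20123848 0.51161486 0.2527727 ] [[-9.30567050e-01  3.66120808e-01 -7.20321460e-04]
 [ 3.66121413e-01  9.30566467e-01 -1.07806675e-03]
 [ 2.75604327e-04 -1.26693850e-03 -9.99999159e-01]] 0.022 0.1
```

View pics/top0.png

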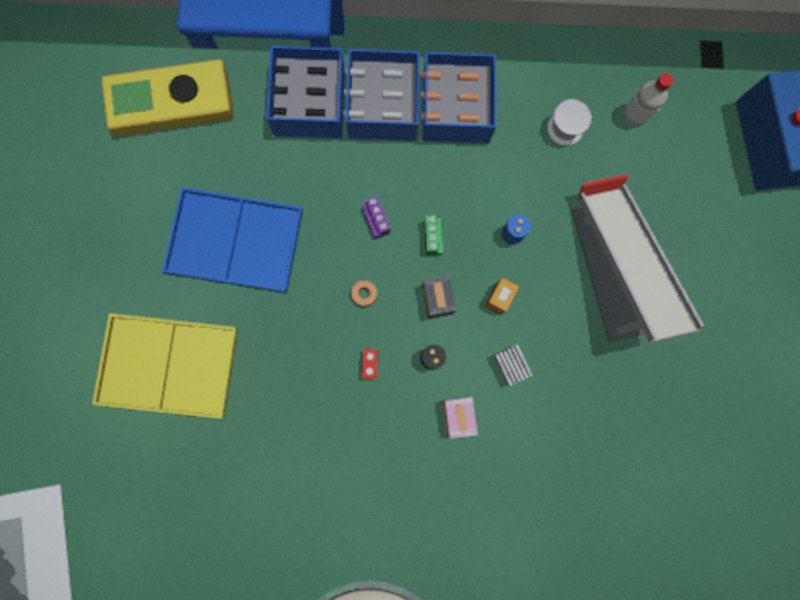

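View pics/scene0.png

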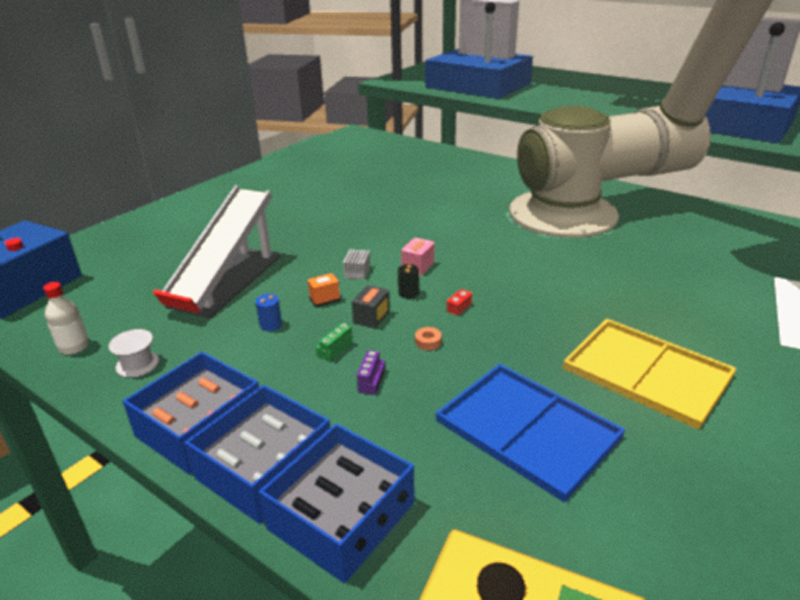

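Candidates in the top view, at 800x600 pixels:
- **Terminal block:** green (433,234), with purple (376,217) and small red (370,364) as look-alikes.
- **Transformer:** dark (439,297), with pink (461,418) as the look-alike.
- **Capacitor:** blue (516,229), with black (433,357) to stay.
- **No look-alikes:** relay (503,296), heatsink (513,365).

By the description I choose the green block, dark transformer and blue capacitor. I'll check them in a crop and measure from depth.

```bash
cat > h.py <<'E'
import numpy as np,cv2
def world(im):
    d=im["depth"];K=im["K"];E=im["extrinsics"]
    v,u=np.mgrid[:d.shape[0],:d.shape[1]]
    c=np.stack([(u-K[0,2])/K[0,0]*d,(v-K[1,2])/K[1,1]*d,d],-1)
    w=(c-E[:3,3])@E[:3,:3]; w[d==0]=np.nan
    return w
def blob(w,u,v,r=24,lo=.012,top=.008):
    """object round native pixel: height, minAreaRect of its top points (world mm)"""
    u,v=int(u),int(v); m=np.zeros(w.shape[:2],np.uint8)
    m[v-r:v+r,u-r:u+r]=w[v-r:v+r,u-r:u+r,2]>lo
    n,l=cv2.connectedComponents(m,connectivity=4); p=w[l==l[v,u]]
    z=np.percentile(p[:,2],90); t=p[p[:,2]>z-top]
    return z,len(t),cv2.minAreaRect((t[:,:2]*1000).astype(np.float32)),p[:,:2].mean(0)
def go(o,x,y,z,yaw=None):
    """tool-axis shift from state o to a world point; turn about tool z so that tool y lies along yaw (deg)"""
    R=o["tool_rot"]; d=R.T@(np.array([x,y,z])-o["position"])
    cur=np.degrees(np.arctan2(R[1,1],R[0,1])); t=None
    if yaw is not None: t=-((yaw-cur+90)%180-90)
    return d.round(4),t,o["q"][5]
E
python3 - <<'E'
from h import *
im=dict(np.load("pics/top0.npz")); w=world(im)
print("bench z",np.nanmedian(w[300:330,150:220,2]))
s=1.5625
for n,(u,v) in dict(green=(433,234),blue=(516,229),trafo=(439,297),relay=(503,296),heat=(513,365),black=(433,357),pink=(461,418),red=(370,364)).items():
    z,k,r,c=blob(w,u/s,v/s); print(n,round(z,3),k,[np.round(a,1) for a in r],c.round(4))
for n,P in dict(blue=[(182,190),(301,207),(287,291),(165,272)],yellow=[(110,316),(237,325),(223,417),(95,405)],slide=[(583,190),(626,181),(700,327),(652,339)]).items():
    print(n,[w[int(v/s),int(u/s)].round(3).tolist() for u,v in P])
p=im["pixels"][115:290,220:365,::-1]; 
cv2.imwrite("pics/crop.png",cv2.resize(p,None,fx=3.4,fy=3.4,interpolation=cv2.INTER_CUBIC))
E
```

```text
bench z 0.0013662481347905481
green 0.035 177 [array([636. , -79.6]), array([55.6, 17.2]), np.float64(0.9)] [ 0.634  -0.0828]
blue 0.051 181 [array([ 645.8, -210.4]), array([34.1, 34.1]), np.float64(1.6)] [ 0.6431 -0.2079]
trafo 0.045 397 [array([537.9, -91.9]), array([54. , 40.2]), np.float64(11.2)] [ 0.5358 -0.0912]
relay 0.043 240 [array([ 542.1, -189.4]), array([30.4, 44. ]), np.float64(62.9)] [ 0.5402 -0.1874]
heat 0.035 246 [array([ 436.7, -204.6]), array([49.8, 36.7]), np.float64(27.0)] [ 0.4362 -0.2042]
black 0.052 190 [array([446.2, -83.5]), array([32.1, 34.5]), np.float64(1.9)] [ 0.4452 -0.0832]
pink 0.045 433 [array([ 358.7, -125.3]), array([54.4, 40.4]), np.float64(8.6)] [ 0.3586 -0.1241]
red 0.025 177 [array([434.3,  10.6]), array([42.1, 21.1]), np.float64(1.4)] [0.4337 0.0099]
blue [[0.7, 0.309, 0.015], [0.682, 0.126, 0.002], [0.546, 0.142, -0.0], [0.568, 0.325, 0.015]]
yellow [[0.499, 0.4, 0.017], [0.491, 0.216, -0.001], [0.354, 0.226, 0.007], [0.367, 0.41, 0.017]]
slide [[0.709, -0.313, 0.047], [0.726, -0.38, 0.047], [0.488, -0.438, 0.135], [0.472, -0.373, 0.132]]
```

View pics/crop.png

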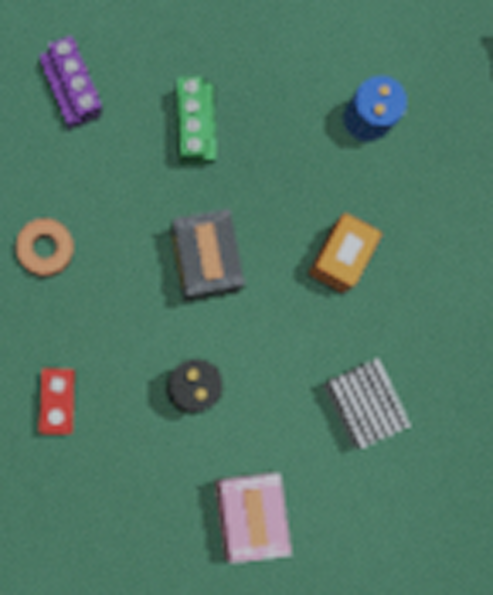

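The crop confirms the choices: green block at (196,118), blue capacitor (376,107), dark transformer (208,253), relay (346,252), silver heatsink (369,402). The black capacitor at (194,386) stays. Next I'll fit the fixtures and plan the first reach, the transformer.

```bash
python3 - <<'E'
from h import *
from rig import observe
im=dict(np.load("pics/top0.npz")); w=world(im); c=im["pixels"].astype(int)
R,G,B=c[...,0],c[...,1],c[...,2]; s=1.5625
v,u=np.mgrid[:384,:512]
def box(a,b,x,y): return (u>a/s)&(u<x/s)&(v>b/s)&(v<y/s)
for n,m in dict(blue=box(150,180,315,305)&(B>G+40),yellow=box(85,305,250,430)&(R>B+60)&(G>B+50)).items():
    p=w[m&(w[...,2]<.03)]; print(n,len(p),cv2.minAreaRect((p[:,:2]*1000).astype(np.float32)))
m=box(575,170,710,345)&(w[...,2]>.02)&(c.min(-1)>110)
p=w[m]; print("slide",len(p),cv2.minAreaRect((p[:,:2]*1000).astype(np.float32)))
A=np.c_[p[:,:2],np.ones(len(p))]; k=np.linalg.lstsq(A,p[:,2],rcond=None)[0]
r=np.abs(A@k-p[:,2])<.004; k=np.linalg.lstsq(A[r],p[r,2],rcond=None)[0]
print("plane",k,"slope",np.degrees(np.arctan(np.hypot(*k[:2]))),"yaw",np.degrees(np.arctan2(-k[1],-k[0])))
m=box(575,170,640,200)&(R>G+70); p=w[m]; print("stop",len(p),cv2.minAreaRect((p[:,:2]*1000).astype(np.float32)),np.nanmax(p[:,2]))
print(go(observe(),.538,-.092,.16,101.2))
E
```

```text
blue 4394 ((625.5541381835938, 226.28221130371094), (190.41046142578125, 141.06643676757812), 81.93072509765625)
yellow 4856 ((427.5003662109375, 313.9464416503906), (190.88381958007812, 136.7740936279297), 84.98379516601562)
slide 2778 ((594.9801025390625, -378.7632141113281), (244.68789672851562, 74.01213073730469), 14.292283058166504)
plane [-0.3923245  -0.09624198  0.27297885] slope 21.99657624570447 yaw 13.783173208225097
stop 192 ((719.4012451171875, -346.6516418457031), (13.573446273803711, 71.1461410522461), 14.856976509094238) 0.05339355599327361
(array([-0.5344, -0.4383,  0.0932]), np.float64(-32.67659350209648), np.float64(-12.335827171937678))
```

The manual's scale: shifts go in shares of 50 mm and turns go in shares of 90 degrees. Converting my numbers, -0.0356 m is -0.712, -0.0292 m is -0.584.

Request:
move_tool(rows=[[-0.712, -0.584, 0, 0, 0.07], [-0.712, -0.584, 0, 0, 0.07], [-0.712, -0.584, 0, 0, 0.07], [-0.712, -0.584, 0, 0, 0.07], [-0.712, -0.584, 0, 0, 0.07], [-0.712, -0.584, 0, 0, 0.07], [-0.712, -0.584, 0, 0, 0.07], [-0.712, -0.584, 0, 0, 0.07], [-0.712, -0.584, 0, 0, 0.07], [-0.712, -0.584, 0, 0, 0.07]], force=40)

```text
refused: rows: the value is not of type 'object' (schema: type "object"). Nothing was moved.
```

I used the wrong layout. The manual says an object with one list for each field; once more.

Request:
move_tool(rows={"x":[-0.712, -0.712, -0.712, -0.712, -0.712, -0.712, -0.712, -0.712, -0.712, -0.712], "y":[-0.584, -0.584, -0.584, -0.584, -0.584, -0.584, -0.584, -0.584, -0.584, -0.584], "z":[0, 0, 0, 0, 0, 0, 0, 0, 0, 0], "yaw":[0, 0, 0, 0, 0, 0, 0, 0, 0, 0], "jaw":[0.07, 0.07, 0.07, 0.07, 0.07, 0.07, 0.07, 0.07, 0.07, 0.07]}, force=40)

```text
time_s: 1.1
position: [0.4262, 0.1079, 0.2532]
tool_rot: [[-0.931, 0.366, -0.0], [0.366, 0.931, 0.0], [0.0, 0.0, -1.0]]
ft_force: [0.0, 0.2, 0.3]
grip_width: 0.0696
gripper_force: 0.0
```

Request:
move_tool(rows={"x":[-0.712, -0.712, -0.712, -0.712, -0.712, 0, 0, 0, 0, 0], "y":[-0.584, -0.584, -0.584, -0.584, -0.584, 0, 0, 0, 0, 0], "z":[0, 0, 0, 0, 0, 0.4, 0.4, 0.4, 0.4, 0], "yaw":[0, 0, 0, 0, 0, -0.0911, -0.0911, -0.0911, -0.09, 0], "jaw":[0.07, 0.07, 0.07, 0.07, 0.07, 0.07, 0.07, 0.07, 0.07, 0.07]})

```text
time_s: 2.1
position: [0.5368, -0.0909, 0.1708]
tool_rot: [[-0.981, -0.196, -0.005], [-0.196, 0.981, 0.002], [0.005, 0.003, -1.0]]
ft_force: [0.6, 0.2, 0.2]
grip_width: 0.0701
gripper_force: 0.0
```

```bash
python3 - <<'E'
from h import *
from rig import *
print(go(observe(),.538,-.092,.033,101.2),observe()["grip_width"])
im=get_image("wrist"); cv2.imwrite("pics/w0.png",cv2.resize(im["pixels"][:,:,::-1],(800,600)))
E
```

```text
(array([-0.0016, -0.0017,  0.1378]), np.float64(0.08769017356708275), np.float64(-123.36383102126561)) 0.07013561008592438
```

View pics/w0.png

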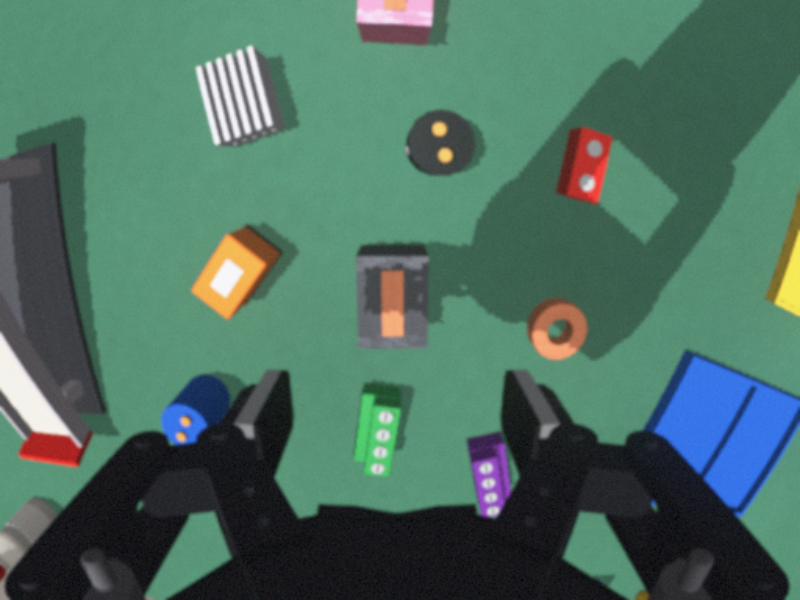

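The wrist view shows the dark transformer at (392,297), square to the jaws and clear on both sides. Descend and grip.

In the tool's units: 0.04 m is 0.8, 0.03 m is 0.6.

Request:
move_tool(rows={"x":[-0.032, 0, 0, 0, 0, 0, 0, 0, 0, 0], "y":[-0.034, 0, 0, 0, 0, 0, 0, 0, 0, 0], "z":[0.6, 0.8, 0.7, 0.4, 0.24, 0, 0, 0, 0, 0], "yaw":[0, 0, 0, 0, 0, 0, 0, 0, 0, 0], "jaw":[0.07, 0.07, 0.07, 0.07, 0.07, 0.03, 0.03, 0.03, 0.03, 0.03]}, force=60)

```text
time_s: 3.15
position: [0.5407, -0.0929, 0.0379]
tool_rot: [[-0.981, -0.194, 0.003], [-0.194, 0.981, -0.001], [-0.003, -0.002, -1.0]]
ft_force: [-0.9, 0.2, 8.4]
grip_width: 0.0392
gripper_force: 62.9
```

Request:
move_tool(rows={"x":[0, 0, 0, 0, 0, 0, 0, 0, 0], "y":[0, 0, 0, 0, 0, 0, 0, 0, 0], "z":[0, 0, -0.4, -0.8, -0.8, -0.8, -0.8, -0.4, 0], "yaw":[0, 0, 0, 0, 0, 0, 0, 0, 0], "jaw":[0.03, 0.03, 0.03, 0.03, 0.03, 0.03, 0.03, 0.03, 0.03]})

```text
time_s: 4.05
position: [0.5404, -0.0928, 0.2393]
tool_rot: [[-0.981, -0.195, 0.006], [-0.195, 0.981, -0.002], [-0.005, -0.003, -1.0]]
ft_force: [-0.5, 0.4, -2.7]
grip_width: 0.0393
gripper_force: 61.8
```

```bash
python3 - <<'E'
from h import *
from rig import *
a=np.radians(14.1)
print(go(observe(),.595-.07*np.cos(a),-.379-.07*np.sin(a),.19,90+14.1))
E
```

```text
(array([ 0.0723, -0.2947,  0.0499]), np.float64(-2.8815779271325397), np.float64(-123.33549270663029))
```

In the tool's units: -0.0345 m is -0.69, -0.0295 m is -0.59, -2.9 degrees / 90 = -0.0322.

Request:
move_tool(rows={"x":[0.072, 0.144, 0.17, 0.17, 0.17, 0.17, 0.17, 0.17, 0.144, 0.072], "y":[-0.3, -0.59, -0.69, -0.69, -0.69, -0.69, -0.69, -0.69, -0.59, -0.29], "z":[0, 0, 0, 0, 0, 0, 0, 0, 0, 0], "yaw":[0, 0, 0, 0, 0, 0, 0, 0, 0, -0.0322], "jaw":[0.03, 0.03, 0.03, 0.03, 0.03, 0.03, 0.03, 0.03, 0.03, 0.03]})

```text
time_s: 5.05
position: [0.5245, -0.3998, 0.2331]
tool_rot: [[-0.97, -0.242, -0.003], [-0.242, 0.97, 0.003], [0.003, 0.003, -1.0]]
ft_force: [-0.1, 0.4, -3.6]
grip_width: 0.039
gripper_force: 61.7
```

Request:
move_tool(rows={"x":[0, 0, 0, 0], "y":[0, 0, 0, 0], "z":[0.4, 0.4, 0.2, 0], "yaw":[0, 0, 0, 0], "jaw":[0.03, 0.03, 0.03, 0.03]})

```text
time_s: 5.45
position: [0.5252, -0.3965, 0.1833]
tool_rot: [[-0.97, -0.244, -0.004], [-0.244, 0.97, 0.004], [0.003, 0.005, -1.0]]
ft_force: [0.2, 0.1, -3.0]
grip_width: 0.039
gripper_force: 61.6
```

```bash
python3 - <<'E'
from h import *
from rig import *
a=np.radians(14.1)
print(go(observe(),.595-.07*np.cos(a),-.379-.07*np.sin(a),.158,90+14.1))
im=get_image("top"); w=world(im)
cv2.imwrite("pics/t1.png",cv2.resize(im["pixels"][100:240,330:500,::-1],None,fx=4,fy=4))
im=get_image("scene"); cv2.imwrite("pics/s1.png",cv2.resize(im["pixels"][60:220,80:280,::-1],None,fx=3.5,fy=3.5))
E
```

```text
(array([-0.0021, -0.0002,  0.0253]), np.float64(-0.0019512680589315323), np.float64(-151.43093889680446))
```

View pics/s1.png

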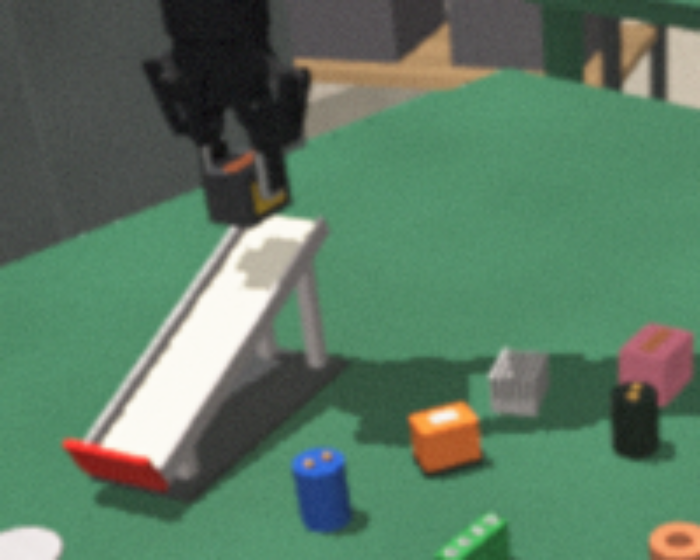

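The transformer hangs level over the lane's upper end at (240,195). Lower it slowly until it touches.

In the tool's units: 0.01 m is 0.2, 0.003 m is 0.06.

Request:
move_tool(rows={"x":[-0.04, 0, 0, 0], "y":[0, 0, 0, 0], "z":[0.2, 0.2, 0.06, 0], "yaw":[0, 0, 0, 0], "jaw":[0.03, 0.03, 0.03, 0.03]})

```text
time_s: 5.95
position: [0.5279, -0.3959, 0.1625]
tool_rot: [[-0.97, -0.244, -0.001], [-0.244, 0.97, 0.001], [0.001, 0.001, -1.0]]
ft_force: [-0.4, 0.9, -1.7]
grip_width: 0.0391
gripper_force: 61.7
```

Request:
move_tool(rows={"x":[0, 0], "y":[0, 0], "z":[0.06, 0], "yaw":[0, 0], "jaw":[0.03, 0.03]})

```text
time_s: 6.15
position: [0.5281, -0.3961, 0.1602]
tool_rot: [[-0.97, -0.244, -0.0], [-0.244, 0.97, 0.0], [0.0, 0.0, -1.0]]
ft_force: [0.2, -0.3, -4.7]
grip_width: 0.0391
gripper_force: 61.7
```

Request:
move_tool(rows={"x":[0, 0], "y":[0, 0], "z":[0.06, 0], "yaw":[0, 0], "jaw":[0.03, 0.03]})

```text
time_s: 6.35
position: [0.528, -0.396, 0.157]
tool_rot: [[-0.97, -0.244, -0.0], [-0.244, 0.97, 0.0], [0.0, 0.0, -1.0]]
ft_force: [-0.6, -0.3, -3.2]
grip_width: 0.0393
gripper_force: 61.7
```

In the tool's units: 0.003 m is 0.06.

Request:
move_tool(rows={"x":[0, 0], "y":[0, 0], "z":[0.06, 0], "yaw":[0, 0], "jaw":[0.03, 0.03]})

```text
time_s: 6.55
position: [0.528, -0.396, 0.1539]
tool_rot: [[-0.97, -0.244, -0.0], [-0.244, 0.97, 0.001], [0.0, 0.001, -1.0]]
ft_force: [-0.2, -0.8, -2.9]
grip_width: 0.0388
gripper_force: 61.7
```

Request:
move_tool(rows={"x":[0, 0], "y":[0, 0], "z":[0.04, 0], "yaw":[0, 0], "jaw":[0.03, 0.03]})

```text
time_s: 6.75
position: [0.5281, -0.3962, 0.1523]
tool_rot: [[-0.97, -0.244, 0.0], [-0.244, 0.97, -0.0], [-0.0, -0.0, -1.0]]
ft_force: [0.6, -1.1, -3.9]
grip_width: 0.0389
gripper_force: 61.9
```

In the tool's units: -0.04 m is -0.8, -0.03 m is -0.6.

Request:
move_tool(rows={"x":[0, 0, 0, 0, 0, 0, 0, 0, 0, 0], "y":[0, 0, 0, 0, 0, 0, 0, 0, 0, 0], "z":[0.04, 0, 0, 0, 0, 0, 0, -0.6, -0.8, -0.6], "yaw":[0, 0, 0, 0, 0, 0, 0, 0, 0, 0], "jaw":[0.03, 0.03, 0.075, 0.075, 0.075, 0.075, 0.075, 0.075, 0.075, 0.075]})

```text
time_s: 7.75
position: [0.5282, -0.3962, 0.2527]
tool_rot: [[-0.97, -0.244, 0.001], [-0.244, 0.97, -0.001], [-0.001, -0.002, -1.0]]
ft_force: [-1.2, -0.3, -0.1]
grip_width: 0.0751
gripper_force: 0.0
```

```bash
python3 - <<'E'
from h import *
from rig import *
o=observe();print(o["position"],o["q"])
im=get_image("scene"); cv2.imwrite("pics/s2.png",cv2.resize(im["pixels"][60:220,80:280,::-1],None,fx=3.5,fy=3.5))
# next: heatsink
print(go(o,.437,-.2045,.15,117))
E
```

```text
[ 0.52818089 -0.39622726  0.25265737] [-4.71266428e+01  3.33335362e+01  5.46645139e+01 -6.95755845e-04
  9.19007976e+01 -1.51252894e+02]
(array([0.0417, 0.2083, 0.1023]), np.float64(-12.87381024181255), np.float64(-151.25289356939598))
```

View pics/s2.png

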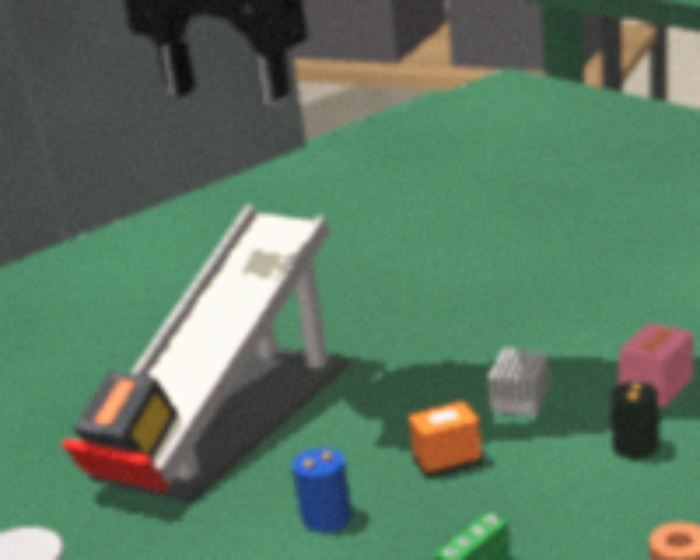

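The transformer rests at the stop (125,415). Next the heatsink.

In the tool's units: 0.05 m is 1, 0.006 m is 0.12, -6.4 degrees / 90 = -0.0711.

Request:
move_tool(rows={"x":[0.12, 0.12, 0.12, 0.12, 0.12, 0.12, 0.114, 0, 0, 0], "y":[0.596, 0.596, 0.596, 0.596, 0.596, 0.596, 0.59, 0, 0, 0], "z":[0, 0, 0, 0, 0, 0, 0, 1, 1, 0], "yaw":[0, 0, 0, 0, 0, 0, 0, -0.0711, -0.0711, 0], "jaw":[0.06, 0.06, 0.06, 0.06, 0.06, 0.06, 0.06, 0.06, 0.06, 0.06]})

```text
time_s: 8.8
position: [0.4345, -0.2024, 0.146]
tool_rot: [[-0.891, -0.454, -0.008], [-0.454, 0.891, 0.007], [0.004, 0.01, -1.0]]
ft_force: [-1.3, -0.1, 0.4]
grip_width: 0.0598
gripper_force: 0.0
```

```bash
python3 - <<'E'
from h import *
from rig import *
o=observe(); print(go(o,.437,-.2045,.028,117))
im=get_image("wrist"); cv2.imwrite("pics/w1.png",cv2.resize(im["pixels"][:,:,::-1],(800,600)))
E
```

```text
(array([-0.0018, -0.0041,  0.118 ]), np.float64(-0.017466359287922728), np.float64(-156.15032116138346))
```

View pics/w1.png

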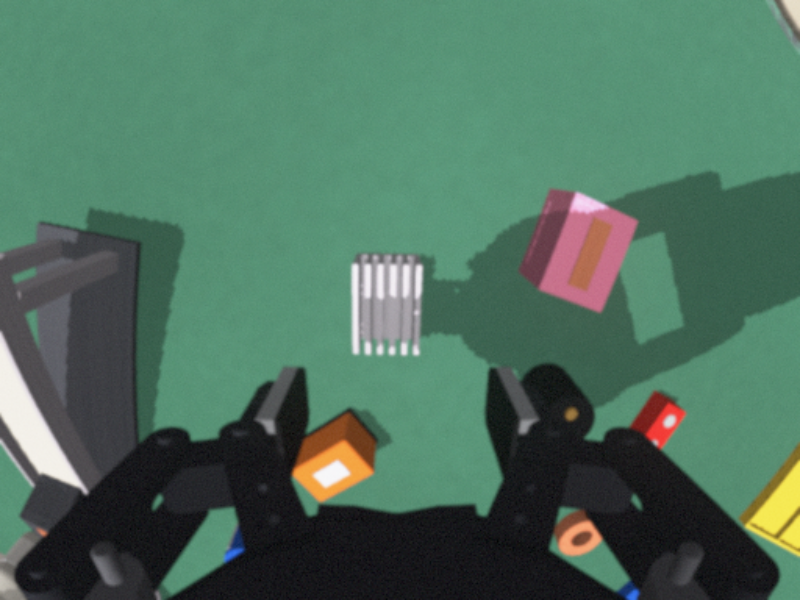

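The heatsink is square to the jaws at (387,305) and slightly left of centre, which matches the computed residual.

In the tool's units: 0.04 m is 0.8, -0.004 m is -0.08.

Request:
move_tool(rows={"x":[-0.04, 0, 0, 0, 0, 0, 0, 0, 0, 0], "y":[-0.08, 0, 0, 0, 0, 0, 0, 0, 0, 0], "z":[0.4, 0.8, 0.6, 0.36, 0.16, 0, 0, 0, 0, 0], "yaw":[0, 0, 0, 0, 0, 0, 0, 0, 0, 0], "jaw":[0.06, 0.06, 0.06, 0.06, 0.06, 0.03, 0.03, 0.03, 0.03, 0.03]}, force=40)

```text
time_s: 9.85
position: [0.4413, -0.2077, 0.0361]
tool_rot: [[-0.892, -0.452, 0.003], [-0.452, 0.892, -0.002], [-0.002, -0.003, -1.0]]
ft_force: [-0.1, 0.8, 6.8]
grip_width: 0.0353
gripper_force: 41.5
```

Request:
move_tool(rows={"x":[0, 0, 0, 0, 0], "y":[0, 0, 0, 0, 0], "z":[-0.3, -0.6, -0.8, -0.4, 0], "yaw":[0, 0, 0, 0, 0], "jaw":[0.03, 0.03, 0.03, 0.03, 0.03]})

```text
time_s: 10.35
position: [0.4414, -0.2077, 0.1427]
tool_rot: [[-0.892, -0.453, 0.005], [-0.453, 0.892, -0.004], [-0.003, -0.006, -1.0]]
ft_force: [-0.5, -0.1, -1.1]
grip_width: 0.0352
gripper_force: 40.6
```

```bash
python3 - <<'E'
from h import *
from rig import *
a=np.radians(-8.1); o=observe()
for s in (1,-1): print(go(o,.6255-s*.046*np.sin(a),.2263+s*.046*np.cos(a),.09,-8.1))
E
```

```text
(array([-0.3868,  0.3417,  0.0516]), np.float64(-54.98608137369274), np.float64(-156.04742953194162))
(array([-0.334 ,  0.2663,  0.0519]), np.float64(-54.98608137369274), np.float64(-156.04742953194162))
```

In the tool's units: -0.03 m is -0.6, -0.0276 m is -0.552.

Request:
move_tool(rows={"x":[-0.276, -0.552, -0.6, -0.6, -0.6, -0.6, -0.6, -0.6, -0.6, -0.6], "y":[0.244, 0.488, 0.53, 0.53, 0.53, 0.53, 0.53, 0.53, 0.53, 0.53], "z":[0, 0, 0, 0, 0, 0, 0, 0, 0, 0], "yaw":[0, 0, 0, 0, 0, 0, 0, 0, 0, 0], "jaw":[0.03, 0.03, 0.03, 0.03, 0.03, 0.03, 0.03, 0.03, 0.03, 0.03]})

```text
time_s: 11.35
position: [0.5787, 0.1438, 0.1384]
tool_rot: [[-0.892, -0.453, -0.001], [-0.453, 0.892, -0.0], [0.001, 0.001, -1.0]]
ft_force: [0.9, -0.3, -1.2]
grip_width: 0.0353
gripper_force: 40.5
```

Request:
move_tool(rows={"x":[-0.6, -0.6, -0.6, -0.308, 0, 0, 0, 0, 0, 0], "y":[0.53, 0.53, 0.53, 0.272, 0, 0, 0, 0, 0, 0], "z":[0, 0, 0, 0, 0, 0, 0.4, 0.4, 0.4, 0], "yaw":[0, 0, 0, 0, 0.0944, 0.0944, 0.0944, 0.0944, 0.0111, 0], "jaw":[0.03, 0.03, 0.03, 0.03, 0.03, 0.03, 0.03, 0.03, 0.03, 0.03]})

```text
time_s: 12.35
position: [0.6288, 0.2724, 0.0754]
tool_rot: [[-0.99, 0.141, -0.007], [0.141, 0.99, -0.002], [0.007, -0.003, -1.0]]
ft_force: [-1.3, -0.2, -2.5]
grip_width: 0.0353
gripper_force: 40.4
```

```bash
python3 - <<'E'
from h import *
from rig import *
o=observe(); print(go(o,.632,.2718,.041,81.9))
E
```

```text
(array([-0.0035, -0.    ,  0.0344]), np.float64(0.010049060096946505), np.float64(-68.36308125707306))
```

In the tool's units: 0.015 m is 0.3, 0.01 m is 0.2.

Request:
move_tool(rows={"x":[-0.07, 0, 0, 0, 0], "y":[0, 0, 0, 0, 0], "z":[0.3, 0.2, 0.1, 0.04, 0], "yaw":[0, 0, 0, 0, 0], "jaw":[0.03, 0.03, 0.03, 0.03, 0.03]})

```text
time_s: 12.85
position: [0.634, 0.2724, 0.0473]
tool_rot: [[-0.99, 0.14, 0.0], [0.14, 0.99, 0.0], [-0.0, 0.0, -1.0]]
ft_force: [0.5, 0.4, -1.8]
grip_width: 0.035
gripper_force: 40.5
```

Request:
move_tool(rows={"x":[0, 0], "y":[0, 0], "z":[0.04, 0], "yaw":[0, 0], "jaw":[0.03, 0.03]})

```text
time_s: 13.05
position: [0.6341, 0.2724, 0.0455]
tool_rot: [[-0.99, 0.14, 0.0], [0.14, 0.99, 0.0], [-0.0, 0.0, -1.0]]
ft_force: [-0.1, 0.4, -2.2]
grip_width: 0.035
gripper_force: 40.5
```

In the tool's units: 0.003 m is 0.06.

Request:
move_tool(rows={"x":[0, 0], "y":[0, 0], "z":[0.06, 0], "yaw":[0, 0], "jaw":[0.03, 0.03]})

```text
time_s: 13.25
position: [0.6338, 0.2723, 0.042]
tool_rot: [[-0.99, 0.14, -0.001], [0.14, 0.99, -0.0], [0.0, -0.0, -1.0]]
ft_force: [-0.2, 0.1, -1.9]
grip_width: 0.0351
gripper_force: 40.5
```

Request:
move_tool(rows={"x":[0, 0], "y":[0, 0], "z":[0.04, 0], "yaw":[0, 0], "jaw":[0.03, 0.03]})

```text
time_s: 13.45
position: [0.634, 0.2723, 0.0402]
tool_rot: [[-0.99, 0.14, 0.0], [0.14, 0.99, -0.0], [-0.0, -0.0, -1.0]]
ft_force: [-0.5, 0.1, -0.9]
grip_width: 0.0349
gripper_force: 40.5
```

In the tool's units: -0.04 m is -0.8, -0.02 m is -0.4.

Request:
move_tool(rows={"x":[0, 0, 0, 0, 0, 0, 0, 0, 0], "y":[0, 0, 0, 0, 0, 0, 0, 0, 0], "z":[0.04, 0, 0, 0, -0.4, -0.8, -0.8, -0.8, 0], "yaw":[0, 0, 0, 0, 0, 0, 0, 0, 0], "jaw":[0.03, 0.055, 0.055, 0.055, 0.055, 0.055, 0.055, 0.055, 0.055]})

```text
time_s: 14.35
position: [0.6358, 0.2729, 0.1849]
tool_rot: [[-0.99, 0.14, 0.011], [0.14, 0.99, 0.003], [-0.01, 0.004, -1.0]]
ft_force: [-0.7, -0.7, 0.5]
grip_width: 0.0551
gripper_force: 0.0
```

```bash
python3 - <<'E'
from h import *
from rig import *
o=observe(); print(o["position"],go(o,.636,-.084,.15,91))
E
```

```text
[0.63584631 0.27289292 0.18488136] (array([-0.0499, -0.3535,  0.0339]), np.float64(-9.06641865514375), np.float64(-68.48129238984556))
```

In the tool's units: -0.0442 m is -0.884, 0.03 m is 0.6, -8.5 degrees / 90 = -0.0944.

Request:
move_tool(rows={"x":[-0.124, -0.124, -0.124, -0.124, -0.124, -0.124, -0.124, -0.124, 0, 0], "y":[-0.884, -0.884, -0.884, -0.884, -0.884, -0.884, -0.884, -0.884, 0, 0], "z":[0, 0, 0, 0, 0, 0, 0, 0, 0.6, 0], "yaw":[0, 0, 0, 0, 0, 0, 0, 0, -0.0944, -0.0067], "jaw":[0.055, 0.055, 0.055, 0.055, 0.055, 0.055, 0.055, 0.055, 0.05, 0.05]})

```text
time_s: 15.35
position: [0.6317, -0.0854, 0.1443]
tool_rot: [[-1.0, -0.018, -0.007], [-0.018, 1.0, 0.003], [0.007, 0.003, -1.0]]
ft_force: [0.5, 0.4, -0.0]
grip_width: 0.0502
gripper_force: 0.0
```

```bash
python3 - <<'E'
from h import *
from rig import *
o=observe(); print(go(o,.636,-.084,.03,91))
im=get_image("wrist"); cv2.imwrite("pics/w2.png",cv2.resize(im["pixels"][:,:,::-1],(800,600)))
im=get_image("top"); w=world(im); z,k,r,c=blob(w,433/1.5625,234/1.5625); print(z,k,r)
v,u=np.mgrid[:384,:512];m=(w[...,2]>.015)&(w[...,2]<.03)&(u>120)&(u<190)&(v>120)&(v<185); p=w[m]; print("heat?",len(p),p.mean(0) if len(p) else 0)
E
```

```text
(array([-0.0052,  0.0011,  0.1143]), np.float64(0.008782158605470158), np.float64(-109.34019544192375))
0.49863882191932873 454 ((487.8406066894531, -40.82090759277344), (24.309988021850586, 37.64073181152344), 0.5846048593521118)
heat? 288 [0.62327055 0.22379091 0.01949151]
```

View pics/w2.png

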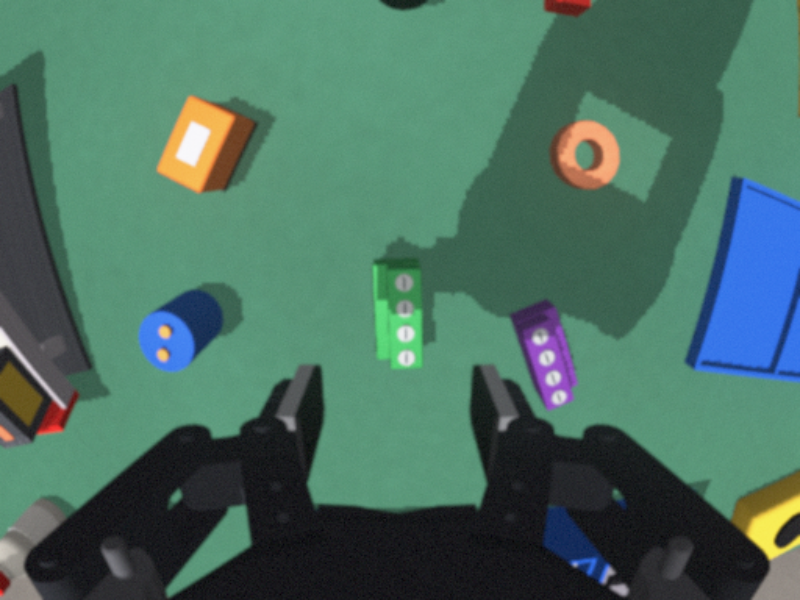

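The green block (398,315) is centred under the jaws, and the purple one (545,355) is clear of the right finger.

In the tool's units: 0.04 m is 0.8, 0.03 m is 0.6.

Request:
move_tool(rows={"x":[-0.1, 0, 0, 0, 0, 0, 0, 0, 0, 0], "y":[0.02, 0, 0, 0, 0, 0, 0, 0, 0, 0], "z":[0.4, 0.8, 0.6, 0.36, 0.16, 0, 0, 0, 0, 0], "yaw":[0, 0, 0, 0, 0, 0, 0, 0, 0, 0], "jaw":[0.05, 0.05, 0.05, 0.05, 0.05, 0.02, 0.02, 0.02, 0.02, 0.02]}, force=40)

```text
time_s: 16.45
position: [0.6391, -0.0836, 0.0338]
tool_rot: [[-1.0, -0.018, 0.003], [-0.018, 1.0, -0.0], [-0.003, -0.001, -1.0]]
ft_force: [-0.9, 1.2, 6.7]
grip_width: 0.0252
gripper_force: 40.7
```

Request:
move_tool(rows={"x":[0, 0, 0, 0, 0], "y":[0, 0, 0, 0, 0], "z":[-0.3, -0.6, -0.8, -0.4, 0], "yaw":[0, 0, 0, 0, 0], "jaw":[0.02, 0.02, 0.02, 0.02, 0.02]})

```text
time_s: 16.95
position: [0.6396, -0.084, 0.141]
tool_rot: [[-1.0, -0.018, 0.006], [-0.018, 1.0, -0.002], [-0.006, -0.002, -1.0]]
ft_force: [0.7, 0.9, 0.1]
grip_width: 0.0253
gripper_force: 39.9
```

```bash
python3 - <<'E'
from h import *
from rig import *
o=observe()
print(go(o,.619,.1807,.09,81.9))
E
```

```text
(array([0.0162, 0.2651, 0.0503]), np.float64(9.118771051445435), np.float64(-108.99274477423593))
```

In the tool's units: 0.038 m is 0.76, 0.002 m is 0.04, 8.5 degrees / 90 = 0.0944.

Request:
move_tool(rows={"x":[0.02, 0.04, 0.048, 0.048, 0.048, 0.048, 0.048, 0.03, 0, 0], "y":[0.33, 0.664, 0.76, 0.76, 0.76, 0.76, 0.76, 0.508, 0, 0], "z":[0, 0, 0, 0, 0, 0, 0, 0, 0.4, 0.4], "yaw":[0, 0, 0, 0, 0, 0, 0, 0, 0.0944, 0.0067], "jaw":[0.02, 0.02, 0.02, 0.02, 0.02, 0.02, 0.02, 0.02, 0.02, 0.02]})

```text
time_s: 17.95
position: [0.6158, 0.1832, 0.0954]
tool_rot: [[-0.99, 0.142, -0.002], [0.142, 0.99, -0.0], [0.002, -0.0, -1.0]]
ft_force: [-0.1, -0.4, -0.7]
grip_width: 0.025
gripper_force: 39.9
```

Request:
move_tool(rows={"x":[0, 0, 0, 0], "y":[0, 0, 0, 0], "z":[0.4, 0.2, 0, 0], "yaw":[0, 0, 0, 0], "jaw":[0.02, 0.02, 0.02, 0.02]})

```text
time_s: 18.35
position: [0.6172, 0.1814, 0.0675]
tool_rot: [[-0.99, 0.14, -0.0], [0.14, 0.99, 0.0], [0.0, 0.0, -1.0]]
ft_force: [-0.4, -0.2, -0.3]
grip_width: 0.0252
gripper_force: 39.8
```

```bash
python3 - <<'E'
from h import *
from rig import *
o=observe(); print(go(o,.619,.1807,.041,81.9))
E
```

```text
(array([-0.0019, -0.0005,  0.0265]), np.float64(0.032995844355184545), np.float64(-76.07872161646763))
```

In the tool's units: 0.015 m is 0.3, 0.009 m is 0.18.

Request:
move_tool(rows={"x":[0, 0, 0, 0], "y":[0, 0, 0, 0], "z":[0.3, 0.18, 0.04, 0], "yaw":[0, 0, 0, 0], "jaw":[0.02, 0.02, 0.02, 0.02]})

```text
time_s: 18.75
position: [0.6173, 0.1811, 0.0415]
tool_rot: [[-0.99, 0.141, 0.0], [0.141, 0.99, -0.0], [-0.0, -0.0, -1.0]]
ft_force: [0.3, -0.3, -0.1]
grip_width: 0.0252
gripper_force: 39.9
```

Request:
move_tool(rows={"x":[0, 0], "y":[0, 0], "z":[0.04, 0], "yaw":[0, 0], "jaw":[0.02, 0.02]})

```text
time_s: 18.95
position: [0.6173, 0.1812, 0.0396]
tool_rot: [[-0.99, 0.14, 0.001], [0.14, 0.99, 0.0], [-0.001, 0.0, -1.0]]
ft_force: [0.5, -0.2, -0.2]
grip_width: 0.025
gripper_force: 39.9
```

Request:
move_tool(rows={"x":[0, 0], "y":[0, 0], "z":[0.04, 0], "yaw":[0, 0], "jaw":[0.02, 0.02]})

```text
time_s: 19.15
position: [0.6175, 0.1812, 0.0378]
tool_rot: [[-0.99, 0.14, 0.001], [0.14, 0.99, 0.0], [-0.001, 0.0, -1.0]]
ft_force: [-0.8, 1.0, 2.9]
grip_width: 0.0254
gripper_force: 40.2
```

In the tool's units: -0.04 m is -0.8, -0.02 m is -0.4.

Request:
move_tool(rows={"x":[0, 0, 0, 0, 0, 0, 0, 0], "y":[0, 0, 0, 0, 0, 0, 0, 0], "z":[0, 0, 0, -0.4, -0.8, -0.8, -0.8, 0], "yaw":[0, 0, 0, 0, 0, 0, 0, 0], "jaw":[0.045, 0.045, 0.045, 0.045, 0.045, 0.045, 0.055, 0.055]})

```text
time_s: 19.95
position: [0.6191, 0.1815, 0.1834]
tool_rot: [[-0.99, 0.14, 0.011], [0.14, 0.99, 0.001], [-0.01, 0.003, -1.0]]
ft_force: [0.0, 0.1, -0.6]
grip_width: 0.0549
gripper_force: 0.0
```

```bash
python3 - <<'E'
from h import *
from rig import *
o=observe(); print(o["position"],go(o,.646,-.2105,.15,70),go(o,.646,-.2105,.15,93))
E
```

```text
[0.61908501 0.18145754 0.18339942] (array([-0.0813, -0.3844,  0.0332]), np.float64(11.936377149480535), np.float64(-76.09458264451803)) (array([-0.0813, -0.3844,  0.0332]), np.float64(-11.063622850519465), np.float64(-76.09458264451803))
```

Request:
move_tool(rows={"x":[-0.18, -0.18, -0.18, -0.18, -0.18, -0.18, -0.18, -0.18, -0.18, 0], "y":[-0.854, -0.854, -0.854, -0.854, -0.854, -0.854, -0.854, -0.854, -0.854, 0], "z":[0, 0, 0, 0, 0, 0, 0, 0, 0.4, 0], "yaw":[0, 0, 0, 0, 0, 0, 0, 0, 0, 0], "jaw":[0.055, 0.055, 0.055, 0.055, 0.055, 0.055, 0.055, 0.055, 0.055, 0.055]})

```text
time_s: 20.95
position: [0.642, -0.2157, 0.1535]
tool_rot: [[-0.989, 0.146, -0.004], [0.146, 0.989, 0.001], [0.005, 0.001, -1.0]]
ft_force: [-0.3, 1.4, -0.4]
grip_width: 0.0552
gripper_force: 0.0
```

```bash
python3 - <<'E'
from h import *
from rig import *
o=observe(); print(go(o,.646,-.2105,.035))
im=get_image("wrist"); cv2.imwrite("pics/w3.png",cv2.resize(im["pixels"][:,:,::-1],(800,600)))
E
```

```text
(array([-0.0037,  0.0057,  0.1185]), None, np.float64(-110.14142625900749))
```

View pics/w3.png

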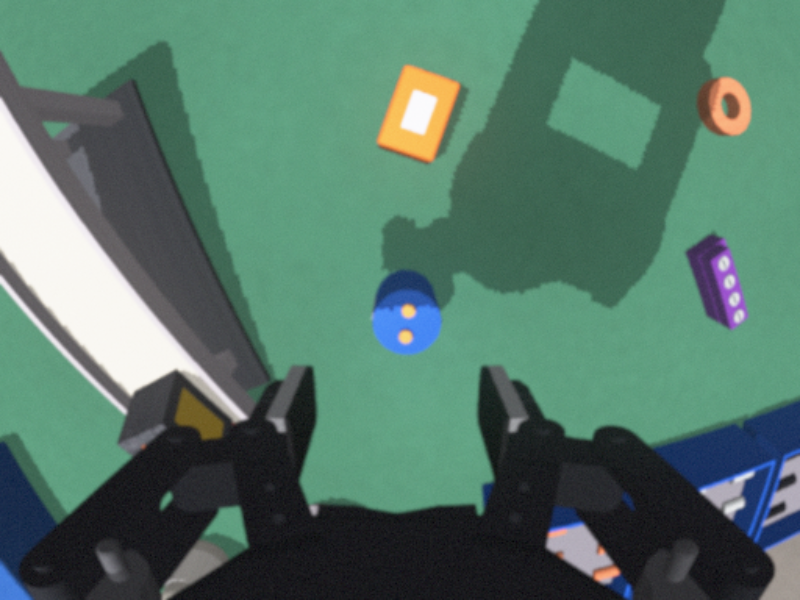

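The blue capacitor at (406,312) sits about 5 mm right of the jaw centre, which agrees with the residual.

In the tool's units: 0.04 m is 0.8, 0.03 m is 0.6.

Request:
move_tool(rows={"x":[-0.074, 0, 0, 0, 0, 0, 0, 0, 0, 0], "y":[0.1, 0, 0, 0, 0, 0, 0, 0, 0, 0], "z":[0.4, 0.8, 0.6, 0.36, 0.16, 0, 0, 0, 0, 0], "yaw":[0, 0, 0, 0, 0, 0, 0, 0, 0, 0], "jaw":[0.055, 0.055, 0.055, 0.055, 0.055, 0.03, 0.03, 0.03, 0.03, 0.03]}, force=40)

```text
time_s: 22.0
position: [0.6479, -0.2064, 0.0419]
tool_rot: [[-0.99, 0.14, 0.001], [0.14, 0.99, -0.0], [-0.001, -0.0, -1.0]]
ft_force: [0.2, -0.0, 0.6]
grip_width: 0.0349
gripper_force: 39.9
```

Request:
move_tool(rows={"x":[0, 0, 0, 0, 0], "y":[0, 0, 0, 0, 0], "z":[-0.3, -0.6, -0.8, -0.6, 0], "yaw":[0, 0, 0, 0, 0], "jaw":[0.03, 0.03, 0.03, 0.03, 0.03]})

```text
time_s: 22.5
position: [0.6493, -0.207, 0.1629]
tool_rot: [[-0.99, 0.14, 0.009], [0.14, 0.99, -0.005], [-0.01, -0.003, -1.0]]
ft_force: [0.5, 0.6, -0.2]
grip_width: 0.0346
gripper_force: 40.0
```

```bash
python3 - <<'E'
from h import *
from rig import *
o=observe(); a=np.radians(-5)
for s in (1,-1):
    x,y=.4275-s*.046*np.sin(a),.314+s*.046*np.cos(a); print(x,y,go(o,x,y,.1,85))
E
```

```text
0.4315091641663923 0.3598249561122203 (array([0.2958, 0.5309, 0.0582]), np.float64(-3.0727849541145673), np.float64(-109.5417062024316))
0.4234908358336077 0.2681750438877797 (array([0.2909, 0.439 , 0.0585]), np.float64(-3.0727849541145673), np.float64(-109.5417062024316))
```

In the tool's units: 0.0341 m is 0.682, 0.0312 m is 0.624.

Request:
move_tool(rows={"x":[0.174, 0.348, 0.38, 0.38, 0.38, 0.38, 0.38, 0.38, 0.38, 0.38], "y":[0.312, 0.624, 0.682, 0.682, 0.682, 0.682, 0.682, 0.682, 0.682, 0.682], "z":[0, 0, 0, 0, 0, 0, 0, 0, 0, 0], "yaw":[0, 0, 0, 0, 0, 0, 0, 0, 0, 0], "jaw":[0.03, 0.03, 0.03, 0.03, 0.03, 0.03, 0.03, 0.03, 0.03, 0.03]})

```text
time_s: 23.5
position: [0.5154, 0.1365, 0.1566]
tool_rot: [[-0.99, 0.141, -0.0], [0.141, 0.99, 0.0], [0.0, 0.0, -1.0]]
ft_force: [0.1, 0.0, -0.5]
grip_width: 0.0347
gripper_force: 40.0
```

Request:
move_tool(rows={"x":[0.38, 0.38, 0.38, 0.38, 0.38, 0.348, 0.106, 0, 0, 0], "y":[0.682, 0.682, 0.682, 0.682, 0.682, 0.624, 0.192, 0, 0, 0], "z":[0, 0, 0, 0, 0, 0, 0, 0.6, 0.4, 0], "yaw":[0, 0, 0, 0, 0, 0, -0.0333, 0, 0, 0], "jaw":[0.03, 0.03, 0.03, 0.03, 0.03, 0.03, 0.03, 0.03, 0.03, 0.03]})

```text
time_s: 24.5
position: [0.4282, 0.3603, 0.1042]
tool_rot: [[-0.996, 0.088, -0.005], [0.088, 0.996, -0.002], [0.004, -0.003, -1.0]]
ft_force: [-0.0, 0.6, -0.9]
grip_width: 0.0346
gripper_force: 40.1
```

```bash
python3 - <<'E'
from h import *
from rig import *
o=observe(); print(o["position"],go(o,.4315,.36,.046,85))
E
```

```text
[0.42815193 0.3603089  0.10419554] (array([-0.0036,  0.0002,  0.0582]), np.float64(-0.06359085469779302), np.float64(-56.97460887880634))
```

The manual's scale: shifts go in shares of 50 mm and turns go in shares of 90 degrees. Converting my numbers, 0.02 m is 0.4, 0.01 m is 0.2.

Request:
move_tool(rows={"x":[-0.04, 0, 0, 0, 0], "y":[0, 0, 0, 0, 0], "z":[0.4, 0.4, 0.2, 0.06, 0], "yaw":[0, 0, 0, 0, 0], "jaw":[0.03, 0.03, 0.03, 0.03, 0.03]})

```text
time_s: 25.0
position: [0.4318, 0.3608, 0.0539]
tool_rot: [[-0.996, 0.089, 0.001], [0.089, 0.996, 0.0], [-0.001, 0.0, -1.0]]
ft_force: [-0.4, 0.5, -0.9]
grip_width: 0.0352
gripper_force: 40.1
```

Request:
move_tool(rows={"x":[0, 0], "y":[0, 0], "z":[0.04, 0], "yaw":[0, 0], "jaw":[0.03, 0.03]})

```text
time_s: 25.2
position: [0.4317, 0.3608, 0.0519]
tool_rot: [[-0.996, 0.088, 0.001], [0.088, 0.996, 0.0], [-0.001, 0.001, -1.0]]
ft_force: [0.3, 0.7, -0.2]
grip_width: 0.0347
gripper_force: 40.1
```

Request:
move_tool(rows={"x":[0, 0], "y":[0, 0], "z":[0.04, 0], "yaw":[0, 0], "jaw":[0.03, 0.03]})

```text
time_s: 25.4
position: [0.4314, 0.3607, 0.0494]
tool_rot: [[-0.996, 0.088, 0.0], [0.088, 0.996, 0.0], [-0.0, 0.0, -1.0]]
ft_force: [0.2, -0.1, -1.4]
grip_width: 0.0347
gripper_force: 40.1
```

In the tool's units: 0.002 m is 0.04.

Request:
move_tool(rows={"x":[0, 0], "y":[0, 0], "z":[0.04, 0], "yaw":[0, 0], "jaw":[0.03, 0.03]}, only="pos|ft_f")

```text
position: [0.4314, 0.3607, 0.0471]
ft_force: [-0.6, -0.3, -1.2]
```

Request:
move_tool(rows={"x":[0, 0], "y":[0, 0], "z":[0.03, 0], "yaw":[0, 0], "jaw":[0.03, 0.03]}, only="pos|ft_f")

```text
position: [0.4315, 0.3608, 0.0459]
ft_force: [0.2, -0.3, 0.7]
```

Request:
move_tool(rows={"x":[0, 0], "y":[0, 0], "z":[0.02, 0], "yaw":[0, 0], "jaw":[0.03, 0.03]}, only="pos|ft_f")

```text
position: [0.4316, 0.3608, 0.0458]
ft_force: [-1.9, -2.3, 10.4]
```

Contact; release.

In the tool's units: -0.04 m is -0.8, -0.02 m is -0.4.

Request:
move_tool(rows={"x":[0, 0, 0, 0, 0, 0, 0, 0], "y":[0, 0, 0, 0, 0, 0, 0, 0], "z":[0, 0, 0, -0.4, -0.8, -0.8, -0.8, 0], "yaw":[0, 0, 0, 0, 0, 0, 0, 0], "jaw":[0.055, 0.055, 0.055, 0.055, 0.055, 0.055, 0.055, 0.055]})

```text
time_s: 26.8
position: [0.4331, 0.3617, 0.19]
tool_rot: [[-0.996, 0.088, 0.009], [0.088, 0.996, 0.005], [-0.008, 0.005, -1.0]]
ft_force: [-0.5, 0.0, -0.8]
grip_width: 0.0551
gripper_force: 0.0
```

```bash
python3 - <<'E'
from h import *
from rig import *
o=observe(); print(o["position"],go(o,.542,-.1895,.15,62.9))
E
```

```text
[0.43308195 0.36170408 0.1899894 ] (array([-0.1568, -0.5397,  0.0384]), np.float64(22.03950303671789), np.float64(-57.08962256221142))
```

In the tool's units: -0.0415 m is -0.83, -0.0121 m is -0.242.

Request:
move_tool(rows={"x":[-0.242, -0.242, -0.242, -0.242, -0.242, -0.242, -0.242, -0.242, -0.242, -0.242], "y":[-0.83, -0.83, -0.83, -0.83, -0.83, -0.83, -0.83, -0.83, -0.83, -0.83], "z":[0, 0, 0, 0, 0, 0, 0, 0, 0, 0], "yaw":[0, 0, 0, 0, 0, 0, 0, 0, 0, 0], "jaw":[0.055, 0.055, 0.055, 0.055, 0.055, 0.055, 0.055, 0.055, 0.055, 0.055]}, only="pos")

```text
position: [0.5152, -0.0651, 0.1842]
```

Request:
move_tool(rows={"x":[-0.242, -0.242, -0.242, 0, 0, 0, 0], "y":[-0.83, -0.83, -0.83, 0, 0, 0, 0], "z":[0, 0, 0, 0.4, 0.4, 0, 0], "yaw":[0, 0, 0, 0.0944, 0.0944, 0.0556, 0], "jaw":[0.055, 0.055, 0.055, 0.055, 0.055, 0.055, 0.055]}, only="pos")

```text
position: [0.5401, -0.1905, 0.1436]
```

```bash
python3 - <<'E'
from h import *
from rig import *
o=observe(); print(go(o,.542,-.1895,.032,62.9))
im=get_image("wrist"); cv2.imwrite("pics/w4.png",cv2.resize(im["pixels"][:,:,::-1],(800,600)))
E
```

```text
(array([-0.0015,  0.0018,  0.1116]), np.float64(-0.026907375014133095), np.float64(-94.14426892375316))
```

View pics/w4.png

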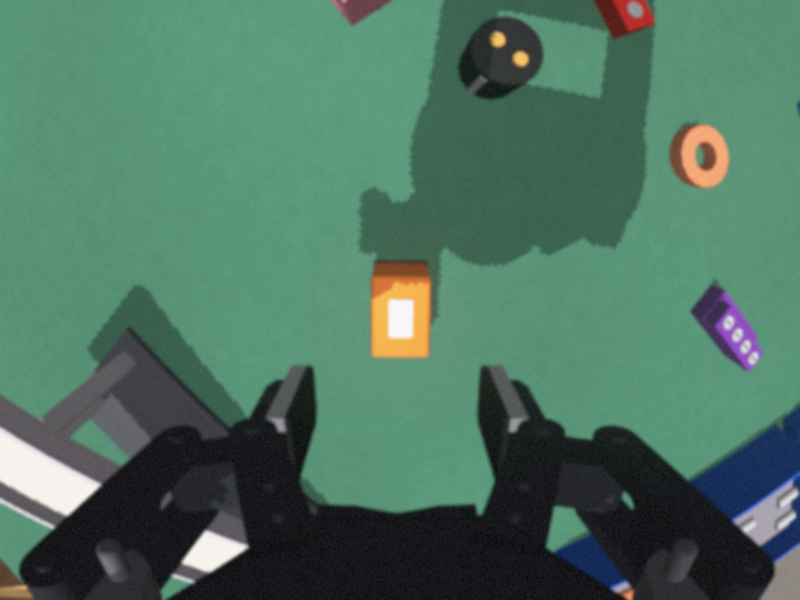

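The relay (401,312) is square and centred; the black capacitor (500,55) is well clear.

In the tool's units: 0.04 m is 0.8, 0.03 m is 0.6.

Request:
move_tool(rows={"x":[-0.03, 0, 0, 0, 0, 0, 0, 0, 0, 0], "y":[0.036, 0, 0, 0, 0, 0, 0, 0, 0, 0], "z":[0.4, 0.8, 0.6, 0.28, 0.08, 0, 0, 0, 0, 0], "yaw":[0, 0, 0, 0, 0, 0, 0, 0, 0, 0], "jaw":[0.055, 0.055, 0.055, 0.055, 0.055, 0.025, 0.025, 0.025, 0.025, 0.025]}, force=40)

```text
time_s: 29.55
position: [0.5431, -0.1899, 0.038]
tool_rot: [[-0.891, 0.455, 0.002], [0.455, 0.891, -0.001], [-0.002, -0.0, -1.0]]
ft_force: [-0.4, 0.3, 6.0]
grip_width: 0.0295
gripper_force: 40.8
```

Request:
move_tool(rows={"x":[0, 0, 0, 0, 0], "y":[0, 0, 0, 0, 0], "z":[-0.3, -0.6, -0.8, -0.6, 0], "yaw":[0, 0, 0, 0, 0], "jaw":[0.025, 0.025, 0.025, 0.025, 0.025]})

```text
time_s: 30.05
position: [0.544, -0.1904, 0.1562]
tool_rot: [[-0.891, 0.455, 0.007], [0.455, 0.891, -0.004], [-0.008, -0.001, -1.0]]
ft_force: [-0.1, -0.3, -0.4]
grip_width: 0.0291
gripper_force: 40.1
```

```bash
python3 - <<'E'
from h import *
from rig import *
o=observe(); print(go(o,.4235,.268,.1,85))
E
```

```text
(array([0.3162, 0.3535, 0.0534]), np.float64(-22.05397605673049), np.float64(-93.99952153436152))
```

In the tool's units: 0.0285 m is 0.57, 0.0255 m is 0.51.

Request:
move_tool(rows={"x":[0.244, 0.51, 0.51, 0.51, 0.51, 0.51, 0.51, 0.51, 0.51, 0.51], "y":[0.272, 0.57, 0.57, 0.57, 0.57, 0.57, 0.57, 0.57, 0.57, 0.57], "z":[0, 0, 0, 0, 0, 0, 0, 0, 0, 0], "yaw":[0, 0, 0, 0, 0, 0, 0, 0, 0, 0], "jaw":[0.025, 0.025, 0.025, 0.025, 0.025, 0.025, 0.025, 0.025, 0.025, 0.025]}, only="pos|wid")

```text
position: [0.4482, 0.1627, 0.1507]
grip_width: 0.0291
```

Request:
move_tool(rows={"x":[0.51, 0.51, 0.47, 0, 0, 0, 0, 0, 0, 0], "y":[0.57, 0.57, 0.528, 0, 0, 0, 0, 0, 0, 0], "z":[0, 0, 0, 0, 0.4, 0.4, 0.4, 0.2, 0, 0], "yaw":[0, 0, 0, -0.0944, -0.0944, -0.0556, 0, 0, 0, 0], "jaw":[0.025, 0.025, 0.025, 0.025, 0.025, 0.025, 0.025, 0.025, 0.025, 0.025]})

```text
time_s: 32.05
position: [0.4217, 0.2692, 0.082]
tool_rot: [[-0.996, 0.088, -0.0], [0.088, 0.996, -0.0], [0.0, -0.0, -1.0]]
ft_force: [0.2, 0.7, -1.2]
grip_width: 0.029
gripper_force: 40.1
```

```bash
python3 - <<'E'
from h import *
from rig import *
o=observe(); print(go(o,.4235,.268,.043,85))
E
```

```text
(array([-0.0019, -0.001 ,  0.039 ]), np.float64(-0.07333546176158734), np.float64(-65.96237858170535))
```

In the tool's units: 0.015 m is 0.3, 0.012 m is 0.24.

Request:
move_tool(rows={"x":[0, 0, 0, 0, 0], "y":[0, 0, 0, 0, 0], "z":[0.3, 0.24, 0.14, 0.04, 0], "yaw":[0, 0, 0, 0, 0], "jaw":[0.025, 0.025, 0.025, 0.025, 0.025]}, only="pos|ft_f")

```text
position: [0.4221, 0.2691, 0.0462]
ft_force: [0.2, -0.3, 0.3]
```

Request:
move_tool(rows={"x":[0, 0], "y":[0, 0], "z":[0.04, 0], "yaw":[0, 0], "jaw":[0.025, 0.025]}, only="pos|ft_f")

```text
position: [0.422, 0.2691, 0.0441]
ft_force: [-0.3, -0.4, -0.8]
```

Request:
move_tool(rows={"x":[0, 0], "y":[0, 0], "z":[0.03, 0], "yaw":[0, 0], "jaw":[0.025, 0.025]}, only="pos|ft_f")

```text
position: [0.4219, 0.269, 0.0423]
ft_force: [-0.5, -0.2, -1.3]
```

In the tool's units: 0.001 m is 0.02.

Request:
move_tool(rows={"x":[0, 0], "y":[0, 0], "z":[0.02, 0], "yaw":[0, 0], "jaw":[0.025, 0.025]}, only="pos|ft_f")

```text
position: [0.4219, 0.2691, 0.042]
ft_force: [-2.7, -1.4, 7.3]
```

Request:
move_tool(rows={"x":[0, 0], "y":[0, 0], "z":[0.02, 0], "yaw":[0, 0], "jaw":[0.025, 0.025]}, only="pos|ft_f")

```text
position: [0.422, 0.269, 0.0419]
ft_force: [-4.8, -3.0, 19.4]
```

In the tool's units: -0.05 m is -1, -0.04 m is -0.8.

Request:
move_tool(rows={"x":[0, 0, 0, 0, 0, 0, 0, 0, 0], "y":[0, 0, 0, 0, 0, 0, 0, 0, 0], "z":[-0.02, 0, 0, 0, -0.4, -0.8, -0.8, -1, -1], "yaw":[0, 0, 0, 0, 0, 0, 0, 0, 0], "jaw":[0.025, 0.045, 0.045, 0.045, 0.045, 0.045, 0.045, 0.045, 0.045]}, only="pos|grip")

```text
position: [0.4214, 0.2688, 0.2431]
grip_width: 0.0453
gripper_force: 0.0
```

Request:
move_tool(rows={"x":[1, 1, 0, 0], "y":[0, 0, 0, 0], "z":[0, 0, 0, 0], "yaw":[0, 0, 0, 0], "jaw":[0.045, 0.045, 0.045, 0.045]}, only="pos")

```text
position: [0.3218, 0.278, 0.2416]
```

```bash
python3 - <<'E'
from h import *
from rig import *
im=get_image("top"); w=world(im); c=im["pixels"].astype(int); v,u=np.mgrid[:384,:512]
def T(p,o,a):
    a=np.radians(a); d=p-np.array(o); return np.r_[d[0]*np.cos(a)+d[1]*np.sin(a),-d[0]*np.sin(a)+d[1]*np.cos(a)]
for n,o,a,lo in (("blue",(.6255,.2263),-8.1,.02),("yellow",(.4275,.314),-5,.023)):
    d=w[...,:2]-np.array(o); m=((np.abs(d).max(-1)<.08)&(w[...,2]>lo)&(w[...,2]<.08)).astype(np.uint8)
    k,l=cv2.connectedComponents(m)
    for i in range(1,k):
        p=w[l==i]
        if len(p)>40: z=np.percentile(p[:,2],90); print(n,len(p),z.round(4),T(p[p[:,2]>z-.008][:,:2].mean(0),o,a).round(4),c[l==i].mean(0).round())
d=w[...,:2]-np.array((.595,-.379)); A=np.radians(14.1)
X=d[...,0]*np.cos(A)+d[...,1]*np.sin(A);Y=-d[...,0]*np.sin(A)+d[...,1]*np.cos(A)
m=(abs(Y)<.03)&(X>.03)&(X<.12)&(c.max(-1)<120)&(w[...,2]>.05); print("trafo",m.sum(),X[m].mean(),Y[m].mean(),X[m].min(),X[m].max(),Y[m].min(),Y[m].max())
print(blob(w,433/1.5625,357/1.5625))
cv2.imwrite("pics/t9.png",cv2.resize(im["pixels"][:,:,::-1],(800,600)))
E
```

```text
blue 384 0.0385 [-0.0016  0.0467] [130. 133. 140.]
blue 303 0.0389 [-0.0051 -0.0423] [ 84. 147. 111.]
yellow 288 0.0556 [-0.0004  0.0457] [ 70.  96. 141.]
yellow 314 0.0472 [-0.0027 -0.0461] [174. 138.  85.]
trafo 426 0.09089464572772334 0.0028353237008797534 0.0475365349440532 0.1198117882215444 -0.0299996646643456 0.021344745477883353
(np.float64(0.05177215617831018), 189, ((446.3086242675781, -84.54708099365234), (32.25960159301758, 32.56682205200195), 1.3831026554107666), array([ 0.44527988, -0.08323663]))
```

View pics/t9.png

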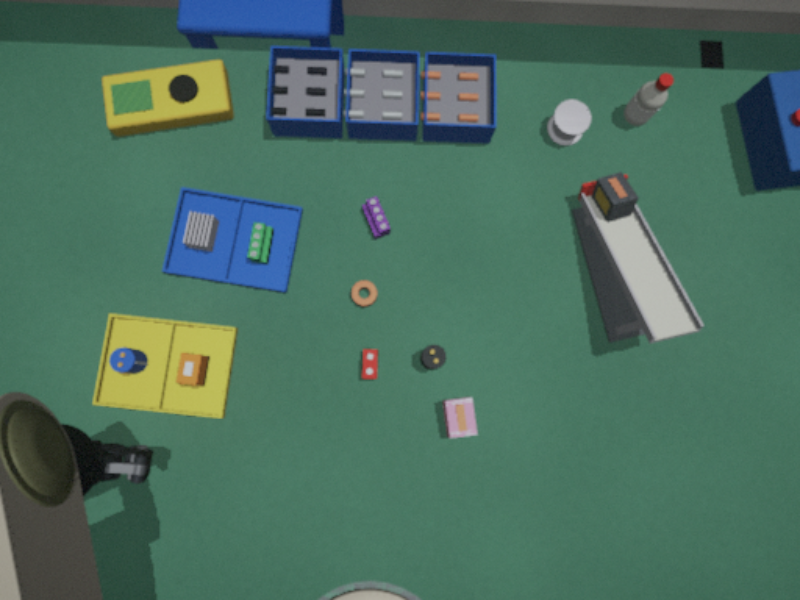

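All parts are placed: heatsink (200,232) and green block (260,242) in blue, capacitor (127,360) and relay (192,370) in yellow, the transformer at the stop (615,197), and the black capacitor unmoved (433,357). The measured top heights match parts standing on the tray floors.

```bash
python3 -c "
from rig import *
print(observe()['qvel'],close_job())"
```

```text
the job is handed in; nothing more can be done
[-0.86185093  1.20837277 -0.97731165 -0.08528722  0.03438041  0.00408264] None
```

All three kits were made up and the job handed in after about 34 s of robot time: both trays hold their two parts on the floor, the transformer rests at the red stop, and the black capacitor was not moved; `close_job()` returned no verdict.

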